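Unlatch the spring-lift jar holder with a pin and load the jar

TASK

Take the release pin from its wooden stand and press it through one of the two small holes in the sloping front of the jar holder to trip the hidden catch, so that the lift plate springs up. One hole hides the catch, the other only a much stiffer adjuster: feel which is which and do not push the adjuster in. Put the pin back in its stand, then stand the jar with the red lid on the plate and press it down until the plate latches at the bottom; leave the beaker and the orange pot where they are.

Things in the scene. Friction and masses are not known exactly. Their poses are not given: they have to be found in the camera images.
- pin_handle (a point): Release pin: a steel rod 8 mm thick and 80 mm long with a round tip, below a dark wooden handle 60 mm long of 22 mm (x) by 18 mm (y) section; loose, 0.12 kg, upright in the stand. This point is the handle's centre; z runs from tip to handle: the tip lies 110 mm along -z, the handle's lower shoulder 30 mm along -z.
- pin_tip (a point): The end of the pin's rod tip, 110 mm below the handle's centre; same axes as the pin.
- stand_top (a point): Pin stand, fixed: a wooden block 56 x 56 mm, its top 88 mm above the bench, with an upright through hole 13.5 mm wide. This point is the hole's mouth at the centre of the top, z up; at the start the pin's handle has the same x and y axes. With the pin home, its shoulder rests on the top and the handle's centre is 30 mm above this point.
- hole_left (a point): Mouth of the hole on the +y side, on the panel's outer face: at (-95, 24, 63.5) mm in the holder's frame; same axes. Both holes run square to the panel, along (0.574, 0, -0.819) in these axes, 35 degrees from vertical. A steel foot waits 40 mm down this axis from the mouth: the catch behind one hole, the adjuster behind the other; which is which changes and both look alike.
- hole_right (a point): Mouth of the hole on the -y side, at (-95, -24, 63.5) mm in the holder's frame; same axes and direction. Through whichever hole it is, the catch yields to about 4 to 12 N and after 3 to 6 mm lets the plate spring up (its own stop is at some 10 mm); the adjuster does not give below 22 N, then 3 N per mm. Both feet are greased and slippery.
- well_rim (a point): Centre of the holder's round well, 75 mm wide, at the top of the box (77 mm above the bench); same axes as the holder.
- plate_top (a point): Centre of the top of the lift plate, a round metal plate 70 mm wide in the well. Latched down it is 50 mm above the bench (27 mm below the rim), sprung up 76 mm (1 mm below the rim).
- lift_plate (a joint): Height of the lift plate in m: 0 latched down (start), 0.026 sprung up, -0.004 at the bottom stop. A spring lifts it with about 5 N at the top and 9 N at the bottom. Pressed from above to below about -0.001 (10 to 15 N needed) it passes the catch and, let go, stays latched near 0.
- adjuster (a joint): How far the stiff adjuster behind the wrong hole is pushed in, in m: 0 untouched; it counts as pushed in above 0.003 (about 31 N).
- beaker_mid (a point): Grey beaker with a white lid, 65 mm thick, 95 mm tall, a bystander; the point is 47 mm up its axis.
- orange_pot_mid (a point): Orange pot, 92 mm thick, 58 mm tall, a bystander; the point is 29 mm up its axis.
- holder: Jar holder, fixed: a grey metal box 200 mm long (x from -150 to +50 mm) and 110 mm wide, top 77 mm above the bench, with a round well in the top and a bare metal front panel, 6 mm thick, that falls at 35 degrees towards -x and has two holes of 13.5 mm. Origin on the bench under the well axis; z up, x level from the sloping front to the well, y to its left.
- jar_mid (a point): Glass jar with a red lid: round, closed, 65 mm thick and 100 mm tall, about 0.25 kg. It stands loose on the bench. This point is on its axis, half-way up (50 mm above its underside); z up.
Not all that is in view belongs to the job. Leave any purple or yellow look-alike of the part that bears jar_mid alone.

How it is judged:
On the way:
1. the catch is tripped with the pin through a hole, and the lift plate springs up (value of joint lift_plate above 0.018 m and (distance between pin_tip and hole_left below 0.06 m or distance between pin_tip and hole_right below 0.06 m)), for 0.1 s.
At the end, for the whole second after the job is handed in: The lift plate is latched down (under 6 mm) with the jar upright on it (within 15 mm of its centre, tilt under 0.1 rad); the pin stands in its stand, shoulder on the top (handle centre within 12 mm sideways, 20 to 36 mm above the top, tilt under 0.15 rad) (value of joint lift_plate below 0.006 m and horizontal distance between jar_mid and plate_top below 0.015 m and z of jar_mid in the frame of plate_top below 0.057 m and angle between jar_mid's own z axis and vertical below 0.1 rad and horizontal distance between pin_handle and stand_top below 0.012 m and z of pin_handle in the frame of stand_top between 0.02 and 0.036 m and angle between pin_handle's own z axis and vertical below 0.15 rad); the robot touches nothing.
It fails at once if the adjuster is pushed in more than 3 mm (value of joint adjuster above 0.003 m).
It fails at once if the beaker or the orange pot is moved more than 30 mm (distance of any of beaker_mid, orange_pot_mid from where it was at the start of the episode above 0.03 m).
It also fails if it takes over 72 s, if anything falls off the work surface, if the arm or the gripper's body presses on something with over 40 N, if the wrist force passes 120 N, or if a joint passes its speed limit or range.

ROBOT

A 6-joint arm with a two-finger parallel gripper is mounted at the origin on a cart in front of the work surface, level with it; the furniture and walls round the work are solid. World frame = base frame: x ahead of the robot, y to its left, z up, the work surface at z = 0. Lengths are in m, angles in rad, forces in N, time in s.
With the tool pointing down it reaches from about 0.4 to 0.825 m from the base axis. Payload 7 kg.
Tool frame: the origin (TCP) lies on the centre line of the jaws, within the pads' length; the fingertips stand tip_reach ahead of it and the grasp point (between the pads) is the TCP (tip_reach is the distance from the TCP to the fingertips, in m); z points along the fingers, y is the line along which they close (so a half turn about z gives the same grasp; the last joint's range is limited). The gripper opens to 88 mm and grips with 3 to 60 N. Pads are 19 mm wide; open, the fingers measure 130 mm over their backs; the gripper's body (78 mm by 193 mm) begins 47 mm behind the grasp point.
Start: joints at [-0.923, 0.359, 0.012, 0, -1.224, -0.288], TCP at [0.238, -0.632, 0.215] pointing down, gripper open.
Joint ranges: [-3.07, 3.07], [-1.43, 2.12], [-1.02, 1.25], [-3.03, 1.67], [-3.05, -0], [-3.03, 3.03]. Speed limits (rad/s): [2.39, 2.39, 3.01, 3.14, 3.14, 3.14].

INTERFACE

Orientations are given as [roll, pitch, yaw] about the fixed x, y, z axes, in that order (R = Rz(yaw) Ry(pitch) Rx(roll)).
In Python, from station import get_state, grab_frame, calibration, job_done, find_in, mark_of, tip_reach gives the robot as it stands.
- The arm moves only by the shell command python3 -m handwheel 'ROWS' [OPENING] [FORCE]. ROWS is JSON, a list of rows, each an object with "delta_pos": the shift along the world's x, y, z in units of 30 mm (1.0 is 30 mm), a list of three; "dr": the turn, a rotation vector about the world's x, y, z in degrees, a list of three. In form: [{"delta_pos": [tx, ty, tz], "dr": [rx, ry, rz]}, ...]. A call has 1 to 10 rows; each row shifts and turns the commanded pose from where the row before left it; what a row does not reach is not made up. A row lasts 1/10 s, in which the tool goes at most 50 mm and 8.59 degrees, less where a joint would pass 70% of its speed; a pose out of reach is approached as far as the arm can. A call is refused whole if a number of a shift passes 1 or a number of a turn 8.59, either way. A call with a gripper value outside its range is refused whole. OPENING is the closure, from -1 (fully open) to 1 (shut), set as the call begins (- or left out, the last holds). The fingers move at their own pace and stop on an object; FORCE is the grip in N (left out, the last holds). Time passes only in rows, so rows that do not move let the fingers close. It gives the time, the measured TCP pose, the force, the opening and the grip force at its end, in the units of the state.
- get_state(): the state, without advancing time (a new reading comes with each control period).
- grab_frame(name): name is "scene" or "side" or "wrist"; returns the picture (480x640x3 uint8, red, green, blue); there is no depth.
- calibration(name): a dict with "fx", "fy", "cx", "cy" (pixels), "k1" (the pictures are not rectified: a ray, as slopes to the right and down, at radius r is drawn at 1 + k1 r^2 times it, then the intrinsics apply), "extrinsics" (4x4, takes a point from world to camera coordinates). Camera axes: x right, y down, z forward; pixel columns grow to the right and rows downward; lengths in m; the calibration is good to about 2 mm. A picture is of the moment at which its call begins: read the wrist's pose just before it. calibration takes no time and is no camera call; for the wrist camera it gives the pose at the moment of the call.
- job_done(): hands the job in; it is judged then, once.
Trained networks look in the newest picture that a camera, given by its name, has taken for a name from the list of things; names that differ only in an ending like _2 or _b are one class to them, and where a whole thing is asked for, a point or a joint stands for the part that bears it (a point fixed in the world has none). Each returns a list of dicts, best first, with "conf" (0 to 1); they miss things now and then, are a little off and sometimes report something else, mostly with a low value. They report only what shows in the picture. A call takes as long as a camera call. They do not tell look-alikes from the thing itself.
- find_in(camera, query): "location" ([column, row] in pixels, amid what is visible of it).
- mark_of(camera, query): "location" ([column, row] in pixels: a listed point, or the origin of a listed thing).
The state is a dict: "t": time; "q": joint angles; "qd": joint speeds; "joint_efforts": joint torques, N m; "eef_pos": TCP position; "ee_rot": TCP orientation; "force": force on the tool from outside, world axes, zero at the start; "moment": the same for the moment, N m; "width": finger opening in m; "gripper_force": force on a finger pad.
Only numpy, scipy, OpenCV 4.12 (cv2) and the standard library are available. Lean on these libraries where they do the work, as an engineer would, in place of code of your own. Each camera call takes 0.05 s, during which the arm holds its last target. There are 200 camera calls.

## Working session

There is one attempt and no reset: what is moved stays moved. The work goes in short steps, Python scripts to look and compute and a shell command to move; the robot and the scene stay as the last step left them, time stands still between calls to the robot, and variables do not carry over. Pictures are saved under pics/ and viewed, at most 13 in all, crops included, and the job is handed in when it is done.

```bash
mkdir -p pics; ls; cat > h.py <<'E'
import numpy as np, cv2
from station import *
def K(c): return np.array([[c['fx'],0,c['cx']],[0,c['fy'],c['cy']],[0,0,1.]])
def ray(cam,px):
    c=calibration(cam); E=np.array(c['extrinsics'])
    x=np.array([(px[0]-c['cx'])/c['fx'],(px[1]-c['cy'])/c['fy']]); u=x.copy()
    for _ in range(20): u=x/(1+c['k1']*(u@u))
    R,t=E[:3,:3],E[:3,3]
    d=R.T@np.array([u[0],u[1],1]); return -R.T@t, d/np.linalg.norm(d)
def atz(cam,px,z):
    o,d=ray(cam,px); return o+d*(z-o[2])/d[2]
def tri(rays):
    A=0;b=0
    for o,d in rays:
        P=np.eye(3)-np.outer(d,d); A=A+P; b=b+P@o
    p=np.linalg.solve(A,b)
    return p,[float(np.linalg.norm((np.eye(3)-np.outer(d,d))@(p-o))) for o,d in rays]
def proj(cam,p):
    c=calibration(cam);E=np.array(c['extrinsics']);q=E[:3,:3]@p+E[:3,3];u=q[:2]/q[2];u=u*(1+c['k1']*(u@u))
    return u*[c['fx'],c['fy']]+[c['cx'],c['cy']]
def shot(cam,name=None):
    f=grab_frame(cam)
    if name: cv2.imwrite('pics/'+name,f[:,:,::-1])
    return f
E
python3 - <<'E'
from h import *
np.set_printoptions(precision=4,suppress=True)
print(tip_reach() if callable(tip_reach) else tip_reach); print(get_state())
for cam in('scene','side'):
    shot(cam,cam+'0.png')
    for q in ['pin_handle','stand_top','hole_left','hole_right','well_rim','plate_top','jar_mid','beaker_mid','orange_pot_mid','holder']:
        print(cam,q,[(np.round(m['location'],1).tolist(),round(m['conf'],2)) for m in mark_of(cam,q)][:4])
print(get_state()['t'])
E
```

```text
pics
0.019
{'t': 0.0, 'q': array([-0.9229,  0.3594,  0.0111, -0.0003, -1.2241, -0.2881]), 'qd': array([-0.0014, -0.0004, -0.0003,  0.0011,  0.0011, -0.0008]), 'joint_efforts': array([ -0.    , -58.2713,  29.3054,   6.9975,   0.0069,  -0.0002]), 'eef_pos': array([ 0.2375, -0.6313,  0.2138]), 'ee_rot': array([ 3.14  , -0.0001, -2.7819]), 'force': array([-0.2886, -0.3851,  0.4586]), 'moment': array([-0.0084,  0.0311, -0.0065]), 'gripper_force': 0.0, 'width': 0.08774377142841806}
scene pin_handle [([358.2, 236.1], 0.52)]
scene stand_top [([364.5, 244.7], 0.64)]
scene hole_left [([442.4, 197.1], 0.62)]
scene hole_right [([436.8, 188.7], 0.94)]
scene well_rim [([404.8, 189.3], 0.74), ([403.1, 194.1], 0.57)]
scene plate_top [([402.6, 195.6], 0.44)]
scene jar_mid [([188.5, 282.3], 0.87), ([320.8, 272.0], 0.82), ([234.1, 261.8], 0.64), ([150.2, 303.3], 0.62)]
scene beaker_mid [([281.9, 300.1], 0.62)]
scene orange_pot_mid [([245.1, 319.7], 0.86)]
scene holder [([400.2, 207.1], 0.92)]
side pin_handle []
side stand_top [([351.9, 237.7], 0.81)]
side hole_left [([391.8, 202.1], 0.76)]
side hole_right [([385.1, 198.0], 0.85)]
side well_rim [([358.7, 200.1], 0.6)]
side plate_top [([358.9, 213.0], 0.47)]
side jar_mid [([168.7, 336.4], 0.96), ([206.8, 314.1], 0.65), ([236.9, 290.0], 0.62), ([328.2, 274.5], 0.57)]
side beaker_mid [([304.8, 302.7], 0.65)]
side orange_pot_mid [([275.8, 328.5], 0.89)]
side holder [([361.1, 226.1], 0.87), ([300.4, 302.8], 0.73)]
1.1
```

View pics/scene0.png

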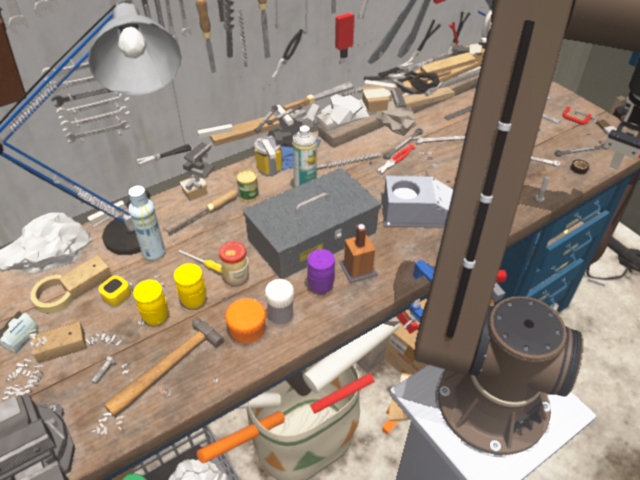

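```bash
python3 - <<'E'
from h import *
np.set_printoptions(precision=4,suppress=True)
for n,a,b in [('stand',(364.5,244.7),(351.9,237.7)),('hl',(442.4,197.1),(391.8,202.1)),('hr',(436.8,188.7),(385.1,198)),('rim',(404.8,189.3),(358.7,200.1)),('rim2',(403.1,194.1),(358.7,200.1)),('holder',(400.2,207.1),(361.1,226.1)),('beaker',(281.9,300.1),(304.8,302.7)),('pot',(245.1,319.7),(275.8,328.5))]:
    print(n,*tri([ray('scene',a),ray('side',b)]))
for p in [(188.5,282.3),(320.8,272),(234.1,261.8),(150.2,303.3)]: print('sc',p,atz('scene',p,.05))
for p in [(168.7,336.4),(206.8,314.1),(236.9,290),(328.2,274.5)]: print('si',p,atz('side',p,.05))
for c in('scene','side'): print(ray(c,(320,240)))
E
```

```text
stand [0.4595 0.006  0.0908] [0.005631934257519752, 0.005631934257519757]
hl [ 0.5006 -0.2961  0.0594] [0.0009426205838264256, 0.0009426205838265234]
hr [ 0.527  -0.3003  0.0654] [0.001673044793010214, 0.0016730447930102855]
rim [ 0.5662 -0.2153  0.079 ] [0.0010830169581746503, 0.0010830169581747026]
rim2 [ 0.5502 -0.1916  0.0897] [0.005223216670131327, 0.005223216670131485]
holder [ 0.5597 -0.2101  0.009 ] [0.009654841199555184, 0.009654841199555064]
beaker [0.4444 0.2466 0.0514] [0.002130546752886432, 0.002130546752886242]
pot [0.4545 0.3393 0.0358] [0.0015066972985393803, 0.001506697298539423]
sc (188.5, 282.3) [0.6169 0.4018 0.05  ]
sc (320.8, 272) [0.4687 0.1236 0.05  ]
sc (234.1, 261.8) [0.6141 0.2807 0.05  ]
sc (150.2, 303.3) [0.6087 0.5029 0.05  ]
si (168.7, 336.4) [0.6031 0.4978 0.05  ]
si (206.8, 314.1) [0.59   0.3975 0.05  ]
si (236.9, 290) [0.5945 0.2914 0.05  ]
si (328.2, 274.5) [0.4599 0.1215 0.05  ]
(array([-0.2837,  0.6393,  1.1009]), array([ 0.5752, -0.3922, -0.7179]))
(array([-0.1311,  1.1296,  0.8035]), array([ 0.4537, -0.7425, -0.4928]))
```

The scene shows the red-lid jar at (233,263), and its look-alikes: yellow (190,286) and (151,303), purple (320,271). I'm choosing (233,263) for its red lid on clear glass. The stand with the pin is at (360,250), the holder at (415,200). I'll fly over the holder next for a closer look.

```bash
python3 -m handwheel '[{"delta_pos":[0.8,0.9,0.4],"dr":[0,0,0]},{"delta_pos":[0.8,0.9,0.4],"dr":[0,0,0]},{"delta_pos":[0.8,0.9,0.4],"dr":[0,0,0]},{"delta_pos":[0.8,0.9,0.4],"dr":[0,0,0]},{"delta_pos":[0.8,0.9,0.4],"dr":[0,0,0]},{"delta_pos":[0.8,0.9,0.4],"dr":[0,0,0]},{"delta_pos":[0.8,0.9,0.4],"dr":[0,0,0]},{"delta_pos":[0.8,0.9,0.4],"dr":[0,0,0]},{"delta_pos":[0.8,0.9,0.4],"dr":[0,0,0]},{"delta_pos":[0,0,0],"dr":[0,0,0]}]' -1
python3 - <<'E'
from h import *
np.set_printoptions(precision=4,suppress=True)
shot('wrist','w1.png')
print(calibration('wrist')['extrinsics'])
for q,z in [('hole_left',.0635),('hole_right',.0635),('well_rim',.077),('plate_top',.05),('stand_top',.088)]:
    for m in mark_of('wrist',q)[:3]: print(q,m, atz('wrist',m['location'],z))
E
```

```text
t: 2.1
eef_pos: [0.4566, -0.3866, 0.3247]
ee_rot: [-3.139, 0.002, -2.778]
force: [-0.9, -0.2, -0.6]
width: 0.0879
gripper_force: 0.0
[[-0.3553  0.9348 -0.0018  0.5253]
 [ 0.8909  0.3392  0.3021 -0.345 ]
 [ 0.283   0.1057 -0.9533  0.4077]
 [ 0.      0.      0.      1.    ]]
hole_left {'location': [372.8, 247.1], 'conf': 0.68} [ 0.4939 -0.2893  0.0635]
hole_right {'location': [341.9, 261.3], 'conf': 0.59} [ 0.5276 -0.3217  0.0635]
well_rim {'location': [395.2, 307.7], 'conf': 0.91} [ 0.5613 -0.2281  0.077 ]
well_rim {'location': [386.1, 282.4], 'conf': 0.65} [ 0.5299 -0.2564  0.077 ]
plate_top {'location': [393.7, 300.9], 'conf': 0.71} [ 0.5634 -0.223   0.05  ]
```

View pics/w1.png

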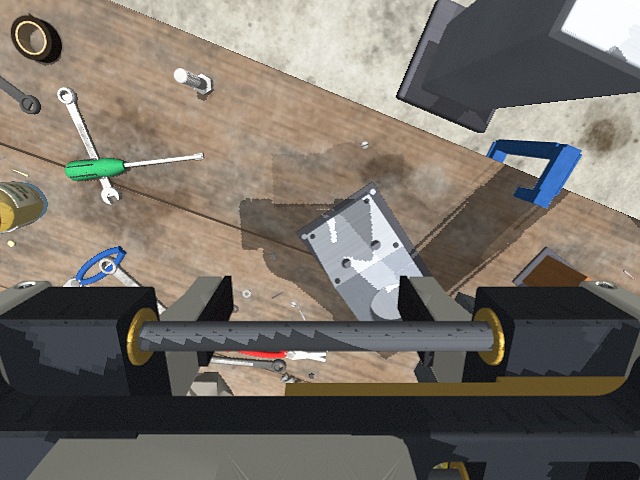

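The wrist picture shows the sloping panel with its two holes at about (376,244) and (347,262). The well, around (390,302), is partly hidden by a finger. I'll shift over to see the whole holder.

```bash
python3 -m handwheel '[{"delta_pos":[0.9,0.9,0],"dr":[0,0,0]},{"delta_pos":[0.9,0.9,0],"dr":[0,0,0]},{"delta_pos":[0.9,0.9,0],"dr":[0,0,0]},{"delta_pos":[0.4,0.8,0],"dr":[0,0,0]},{"delta_pos":[0,0,0],"dr":[0,0,0]},{"delta_pos":[0,0,0],"dr":[0,0,0]}]'
python3 - <<'E'
from h import *
np.set_printoptions(precision=4,suppress=True)
f=shot('wrist')
for q,z in [('hole_left',.0635),('hole_right',.0635),('well_rim',.077),('plate_top',.05),('stand_top',.088)]:
    for m in mark_of('wrist',q)[:3]: print(q,m, atz('wrist',m['location'],z))
u=proj('wrist',np.array([.53,-.265,.07])).astype(int);print(u)
x0,y0=u-[100,75]; x0=max(x0,0);y0=max(y0,0);print(x0,y0)
cv2.imwrite('pics/w2.png',cv2.resize(f[y0:y0+150,x0:x0+200,::-1],None,fx=4,fy=4,interpolation=cv2.INTER_CUBIC))
np.save('w2.npy',f); import pickle; pickle.dump(calibration('wrist'),open('w2cal.pkl','wb'))
E
```

```text
t: 3.0
eef_pos: [0.5464, -0.284, 0.3223]
ee_rot: [3.141, -0.001, -2.782]
force: [-0.7, 0.7, 0.9]
width: 0.0876
gripper_force: 0.0
hole_right {'location': [293.0, 179.6], 'conf': 0.61} [ 0.5369 -0.3198  0.0635]
well_rim {'location': [351.5, 228.9], 'conf': 0.93} [ 0.5687 -0.2264  0.077 ]
plate_top {'location': [356.3, 223.8], 'conf': 0.83} [ 0.5661 -0.2172  0.05  ]
stand_top {'location': [559.5, 214.2], 'conf': 0.95} [0.4563 0.0095 0.088 ]
[334 190]
234 115
```

View pics/w2.png

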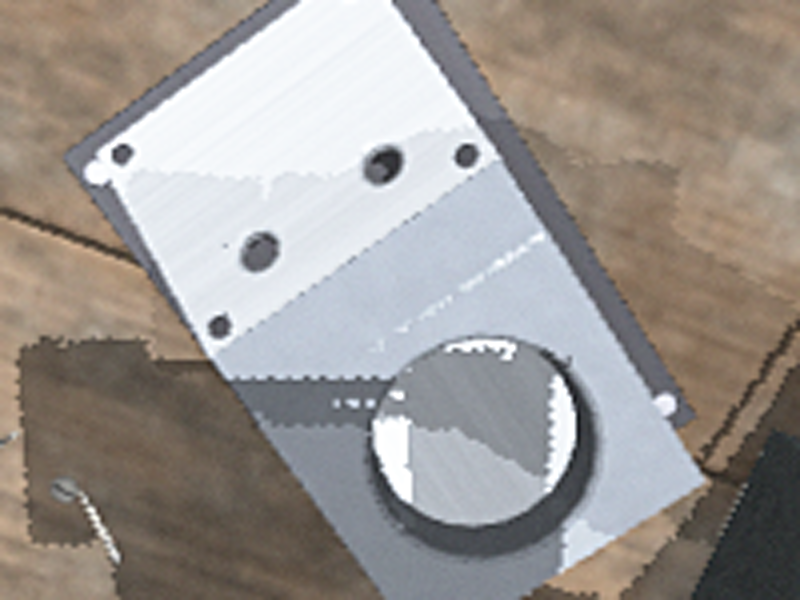

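The crop shows both holes, with centres at (299,178) on the right and (330,156) on the left in full-image pixels. The well rim centre is at about (355,227) and the plate is down. I'll fit the holder pose from these.

```bash
cat > fit.py <<'E'
from h import *
import pickle
from scipy.optimize import least_squares
np.set_printoptions(precision=4,suppress=True)
c=pickle.load(open('w2cal.pkl','rb'))
import h; h.calibration=lambda n:c
P=np.array([[-.095,.024,.0635],[-.095,-.024,.0635],[0,0,.077]]); U=np.array([[329.75,156],[299,177.75],[355,226.75]])
def w(v,p): s,k=np.sin(v[2]),np.cos(v[2]); return np.array([v[0]+k*p[0]-s*p[1],v[1]+s*p[0]+k*p[1],p[2]])
r=least_squares(lambda v:np.concatenate([proj('wrist',w(v,p))-u for p,u in zip(P,U)]),[.566,-.222,1.0])
print(r.x,np.degrees(r.x[2]),r.fun); v=r.x
for p in P: print(w(v,p))
print('axis',w([0,0,v[2]],[.574,0,-.819]),'stand',atz('wrist',(559.5,214.2),.088))
np.save('hold.npy',v)
f=np.load('w2.npy'); cv2.imwrite('pics/w2b.png',cv2.resize(f[130:300,440:640,::-1],None,fx=4,fy=4))
E
python3 fit.py
```

```text
[ 0.5656 -0.2217  0.9716] 55.67143280645417 [-0.3432 -0.5711 -0.2904 -0.3955  0.6497  1.0765]
[ 0.4922 -0.2866  0.0635]
[ 0.5319 -0.3137  0.0635]
[ 0.5656 -0.2217  0.077 ]
axis [ 0.3237  0.474  -0.819 ] stand [0.4563 0.0095 0.088 ]
```

View pics/w2b.png

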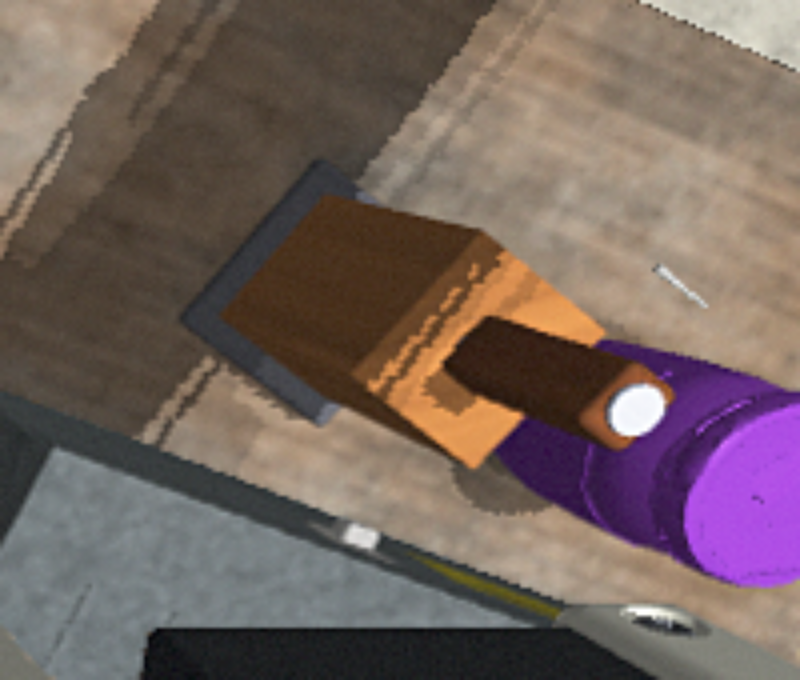

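```bash
cat >> fit.py <<'E'
C=[atz('wrist',np.array(p)/4+[440,130],.088) for p in [(487,230),(605,338),(475,468),(355,375)]]
print(np.array(C),np.mean(C,0)); 
for i in range(4): d=C[(i+1)%4]-C[i]; print(np.linalg.norm(d),np.degrees(np.arctan2(d[1],d[0])))
print('handle top',atz('wrist',np.array((636,410))/4+[440,130],.148))
H=[atz('wrist',np.array(p)/4+[440,130],.148) for p in [(580,425),(625,365),(675,378),(625,448)]]
print(np.array(H))
import station; h.calibration=station.calibration
for p in [(378,205),(290,240),(250,210)]: print('toolbox',atz('scene',p,.09))
E
python3 fit.py
```

```text
[ 0.5656 -0.2217  0.9716] 55.67143280645417 [-0.3432 -0.5711 -0.2904 -0.3955  0.6497  1.0765]
[ 0.4922 -0.2866  0.0635]
[ 0.5319 -0.3137  0.0635]
[ 0.5656 -0.2217  0.077 ]
axis [ 0.3237  0.474  -0.819 ] stand [0.4563 0.0095 0.088 ]
[[ 0.4263 -0.0068  0.088 ]
 [ 0.4425  0.0473  0.088 ]
 [ 0.4943  0.0331  0.088 ]
 [ 0.4808 -0.0202  0.088 ]] [0.461  0.0133 0.088 ]
0.05643604606524183 73.3298268474749
0.05366656260261247 -15.3022455266775
0.05498552795975008 -104.21719938230416
0.05607367292939632 166.17368950111648
handle top [0.4607 0.0136 0.148 ]
[[0.4698 0.0017 0.148 ]
 [0.451  0.0032 0.148 ]
 [0.4493 0.0181 0.148 ]
 [0.4711 0.0172 0.148 ]]
toolbox [ 0.5468 -0.1079  0.09  ]
toolbox [0.567  0.1475 0.09  ]
toolbox [0.7151 0.1757 0.09  ]
```

```bash
python3 -m handwheel '[{"delta_pos":[-0.3,1,-0.2],"dr":[0,0,-3.56]},{"delta_pos":[-0.3,1,-0.2],"dr":[0,0,-3.56]},{"delta_pos":[-0.3,1,-0.2],"dr":[0,0,-3.56]},{"delta_pos":[-0.3,1,-0.2],"dr":[0,0,-3.56]},{"delta_pos":[-0.3,1,-0.2],"dr":[0,0,-3.56]},{"delta_pos":[-0.3,1,-0.2],"dr":[0,0,-3.56]},{"delta_pos":[-0.3,1,-0.2],"dr":[0,0,-3.56]},{"delta_pos":[-0.3,1,-0.2],"dr":[0,0,-3.56]},{"delta_pos":[-0.3,1,-0.2],"dr":[0,0,-3.56]},{"delta_pos":[-0.15,0.9,-0.2],"dr":[0,0,-3.56]}]'
python3 -m handwheel '[{"delta_pos":[0,0,0],"dr":[0,0,0]}]'
python3 - <<'E'
from h import *
np.set_printoptions(precision=4,suppress=True)
f=shot('wrist','w3.png')
print(get_state()['q'])
c=calibration('wrist');E=np.array(c['extrinsics']);print('cam at',-E[:3,:3].T@E[:3,3])
for q,z in [('pin_handle',.118),('stand_top',.088)]:
    for m in mark_of('wrist',q)[:3]: print(q,m, atz('wrist',m['location'],z))
E
```

```text
t: 4.3
eef_pos: [0.4604, 0.014, 0.263]
ee_rot: [3.141, 0.001, 2.877]
force: [-0.0, 1.1, 0.1]
width: 0.0876
gripper_force: 0.0
t: 4.4
eef_pos: [0.4603, 0.0149, 0.2624]
ee_rot: [3.141, -0.0, 2.88]
force: [0.6, -0.3, 0.6]
width: 0.0877
gripper_force: 0.0
[ 0.4594 -0.034  -0.3575 -0.     -1.247  -2.2897]
cam at [0.3818 0.0343 0.433 ]
pin_handle {'location': [311.7, 216.0], 'conf': 0.76} [0.4593 0.0095 0.118 ]
stand_top {'location': [315.8, 207.9], 'conf': 0.64} [0.4594 0.0133 0.088 ]
```

View pics/w3.png

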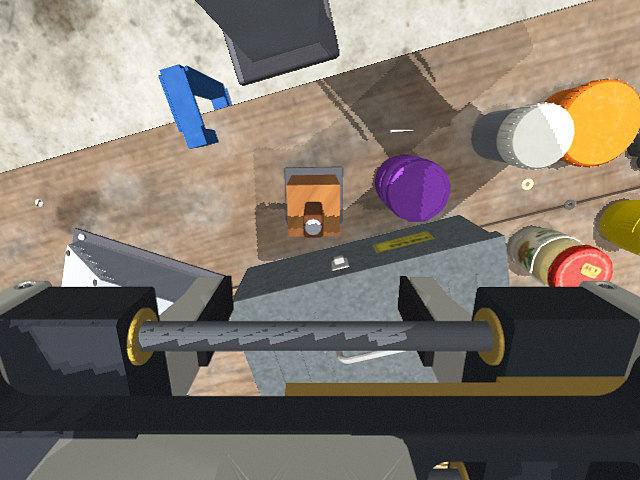

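The picture shows the handle's white cap at (313,227), in line between the open fingers. The purple jar is clear of them at (412,187), and the real red-lid jar is at (580,268). I'll descend and grip.

```bash
python3 -m handwheel '[{"delta_pos":[0,-0.04,-1],"dr":[0,0,0]},{"delta_pos":[0,0,-1],"dr":[0,0,0]},{"delta_pos":[0,0,-1],"dr":[0,0,0]},{"delta_pos":[0,0,-0.9],"dr":[0,0,0]},{"delta_pos":[0,0,-0.7],"dr":[0,0,0]},{"delta_pos":[0,0,0],"dr":[0,0,0]}]'
python3 -m handwheel '[{"delta_pos":[0,0,0],"dr":[0,0,0]},{"delta_pos":[0,0,0],"dr":[0,0,0]},{"delta_pos":[0,0,0],"dr":[0,0,0]},{"delta_pos":[0,0,0],"dr":[0,0,0]},{"delta_pos":[0,0,0],"dr":[0,0,0]},{"delta_pos":[0,0,0],"dr":[0,0,0]}]' 1 50
python3 -m handwheel '[{"delta_pos":[0,0,0],"dr":[0,0,0]},{"delta_pos":[0,0,0],"dr":[0,0,0]}]'
```

```text
t: 5.15
eef_pos: [0.4595, 0.0104, 0.1225]
ee_rot: [-3.139, -0.004, 2.878]
force: [0.4, 0.6, 0.4]
width: 0.0877
gripper_force: 0.0
t: 5.75
eef_pos: [0.4612, 0.0121, 0.1251]
ee_rot: [3.141, 0.0, 2.88]
force: [-0.4, 0.4, -0.3]
width: 0.0453
gripper_force: 0.0
t: 5.95
eef_pos: [0.4611, 0.0121, 0.1248]
ee_rot: [3.142, -0.0, 2.88]
force: [-0.0, -0.0, -0.9]
width: 0.0289
gripper_force: 0.0
```

```bash
python3 -m handwheel '[{"delta_pos":[0,0,0],"dr":[0,0,0]},{"delta_pos":[0,0,0],"dr":[0,0,0]},{"delta_pos":[0,0,0],"dr":[0,0,0]},{"delta_pos":[0,0,0],"dr":[0,0,0]}]'
python3 -m handwheel '[{"delta_pos":[0,0,0.6],"dr":[0,0,0]},{"delta_pos":[0,0,1],"dr":[0,0,0]},{"delta_pos":[0,0,1],"dr":[0,0,0]},{"delta_pos":[0,0,1],"dr":[0,0,0]},{"delta_pos":[0,0,1],"dr":[0,0,0]},{"delta_pos":[0,0,0],"dr":[0,0,0]}]'
```

```text
t: 6.35
eef_pos: [0.4611, 0.012, 0.1247]
ee_rot: [-3.142, -0.0, 2.88]
force: [-0.0, 0.7, 0.4]
width: 0.0176
gripper_force: 50.0
t: 6.95
eef_pos: [0.4631, 0.0124, 0.2668]
ee_rot: [3.138, 0.006, 2.88]
force: [1.4, -0.2, -2.2]
width: 0.0177
gripper_force: 50.0
```

```bash
python3 -m handwheel '[{"delta_pos":[-0.06,-0.9,0],"dr":[0,0,0]},{"delta_pos":[-0.06,-1,0],"dr":[0,0,0]},{"delta_pos":[-0.06,-1,0],"dr":[0,0,0]},{"delta_pos":[-0.06,-1,0],"dr":[5.78,-3.95,0]},{"delta_pos":[-0.06,-1,0],"dr":[5.78,-3.95,0]},{"delta_pos":[-0.06,-1,0],"dr":[5.78,-3.95,0]},{"delta_pos":[-0.06,-1,0],"dr":[5.78,-3.95,0]},{"delta_pos":[-0.06,-1,0],"dr":[5.78,-3.95,0]},{"delta_pos":[-0.06,-1,0],"dr":[0,0,0]},{"delta_pos":[-0.06,-1,0],"dr":[0,0,0]}]'
python3 -m handwheel '[{"delta_pos":[0,-1,-0.6],"dr":[0,0,0]},{"delta_pos":[0,-1,-0.7],"dr":[0,0,0]},{"delta_pos":[0,-0.4,-0.6],"dr":[0,0,0]},{"delta_pos":[0,0,0],"dr":[0,0,0]},{"delta_pos":[0,0,0],"dr":[0,0,0]}]'
cat > st.py <<'E'
from h import *
from scipy.spatial.transform import Rotation as R
import sys
np.set_printoptions(precision=4,suppress=True)
L=.117; v=np.load('hold.npy'); s,k=np.sin(v[2]),np.cos(v[2])
A=np.array([k*.5736,s*.5736,-.8192]); X=np.array([k*.8192,s*.8192,.5736]); Y=np.array([-s,k,0])
def hole(side): p=np.array([-.095,.024*side,.0635]); return np.array([v[0]+k*p[0]-s*p[1],v[1]+s*p[0]+k*p[1],p[2]])
def rep(side):
    st=get_state(); r=R.from_euler('xyz',st['ee_rot']).as_matrix()
    tip=np.array(st['eef_pos'])+L*r[:,2]; d=tip-hole(side)
    print('t',st['t'],'eef',st['eef_pos'],'toolz',r[:,2],'want',A,'F',st['force'])
    print('tip rel hole: depth %.4f upslope %.4f left %.4f'%(d@A,d@X,d@Y),'F along: %.1f'%(st['force']@A),'rotfix deg',np.degrees(np.cross(r[:,2],A)),'q',st['q'])
if __name__=='__main__': rep(float(sys.argv[1]))
E
python3 st.py 1; python3 - <<'E'
from h import *
shot('wrist','w4.png')
E
```

```text
t: 7.95
eef_pos: [0.4413, -0.2791, 0.2603]
ee_rot: [2.589, 0.174, 2.825]
force: [-0.1, 0.3, -0.6]
width: 0.0173
gripper_force: 50.0
t: 8.45
eef_pos: [0.4425, -0.348, 0.2039]
ee_rot: [2.589, 0.174, 2.829]
force: [0.3, -0.6, -0.5]
width: 0.0173
gripper_force: 50.0
t 8.45 eef [ 0.4425 -0.348   0.2039] toolz [ 0.3013  0.454  -0.8385] want [ 0.3235  0.4737 -0.8192] F [ 0.3297 -0.5511 -0.5374]
tip rel hole: depth -0.0432 upslope 0.0120 left 0.0074 F along: 0.3 rotfix deg [ 1.45   -1.4013 -0.2377] q [-0.7529  0.3143  0.0064 -0.5764 -1.4022 -0.9411]
```

View pics/w4.png

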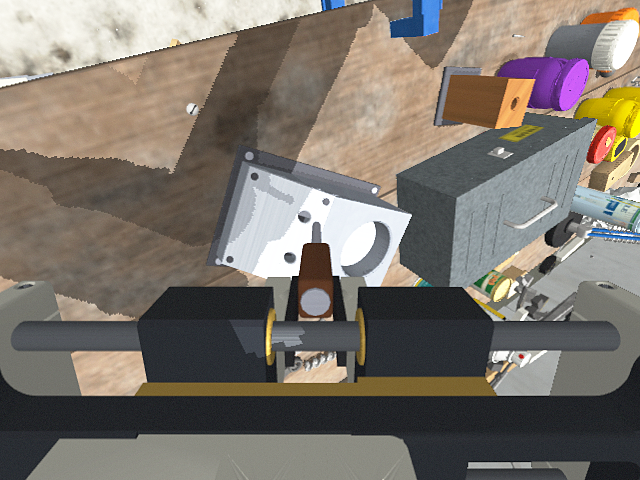

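The picture shows the pin tip at (317,222), the left hole at (303,217) and the right hole at (290,257). I'll correct tilt and position to bring the tip just above the left hole.

```bash
python3 -m handwheel '[{"delta_pos":[0.12,-0.02,-0.54],"dr":[1.45,-1.4,-0.24]},{"delta_pos":[0.12,-0.02,-0.54],"dr":[0,0,0]},{"delta_pos":[0,0,0],"dr":[0,0,0]},{"delta_pos":[0,0,0],"dr":[0,0,0]}]'
python3 st.py 1; python3 - <<'E'
from h import *
f=shot('wrist')
cv2.imwrite('pics/w5.png',cv2.resize(f[170:290,240:400,::-1],None,fx=5,fy=5,interpolation=cv2.INTER_CUBIC))
c=calibration('wrist');E=np.array(c['extrinsics']);print('cam at',-E[:3,:3].T@E[:3,3])
import st
st_=get_state(); r=st.R.from_euler('xyz',st_['ee_rot']).as_matrix()
print('pred tip px',proj('wrist',np.array(st_['eef_pos'])+.117*r[:,2]),'hl',proj('wrist',st.hole(1)),'hr',proj('wrist',st.hole(-1)))
E
```

```text
t: 8.9
eef_pos: [0.4501, -0.3491, 0.1727]
ee_rot: [2.559, 0.191, 2.821]
force: [0.2, -0.7, -0.3]
width: 0.0173
gripper_force: 50.0
t 8.9 eef [ 0.4501 -0.3491  0.1727] toolz [ 0.3237  0.4724 -0.8198] want [ 0.3235  0.4737 -0.8192] F [ 0.2495 -0.7008 -0.3276]
tip rel hole: depth -0.0157 upslope 0.0008 left -0.0006 F along: 0.0 rotfix deg [ 0.079  -0.0008  0.0308] q [-0.7709  0.3584 -0.0093 -0.6145 -1.3651 -0.8838]
cam at [ 0.31913222 -0.40479581  0.29715493]
pred tip px [315.8409 224.5516] hl [315.2029 218.626 ] hr [299.1577 262.9481]
```

View pics/w5.png

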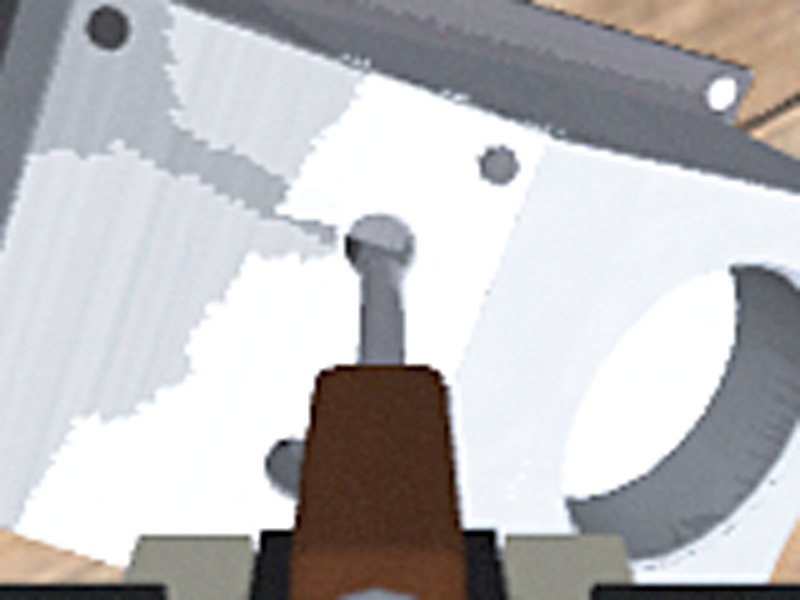

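Predicted and seen pixels agree: hole (316,219), tip (316,224). Inserting gently to about 30 mm.

```bash
python3 -m handwheel '[{"delta_pos":[0.1,0.18,-0.33],"dr":[0,0,0]},{"delta_pos":[0.12,0.18,-0.31],"dr":[0,0,0]},{"delta_pos":[0,0,0],"dr":[0,0,0]}]'; python3 st.py 1
python3 -m handwheel '[{"delta_pos":[0.12,0.18,-0.31],"dr":[0,0,0]},{"delta_pos":[0.12,0.18,-0.31],"dr":[0,0,0]},{"delta_pos":[0,0,0],"dr":[0,0,0]},{"delta_pos":[0,0,0],"dr":[0,0,0]}]'; python3 st.py 1
```

```text
t: 9.25
eef_pos: [0.4566, -0.3369, 0.1518]
ee_rot: [2.557, 0.189, 2.82]
force: [-0.6, -0.2, -1.6]
width: 0.0176
gripper_force: 50.0
t 9.25 eef [ 0.4566 -0.3369  0.1518] toolz [ 0.3232  0.4744 -0.8188] want [ 0.3235  0.4737 -0.8192] F [-0.5644 -0.2116 -1.6028]
tip rel hole: depth 0.0093 upslope 0.0003 left 0.0011 F along: 1.0 rotfix deg [-0.0447 -0.0046 -0.0203] q [-0.7516  0.3708 -0.041  -0.6255 -1.3209 -0.8734]
t: 9.65
eef_pos: [0.4638, -0.3276, 0.1342]
ee_rot: [2.558, 0.19, 2.82]
force: [-0.2, -0.1, -1.6]
width: 0.0178
gripper_force: 50.0
t 9.65 eef [ 0.4638 -0.3276  0.1342] toolz [ 0.3238  0.473  -0.8194] want [ 0.3235  0.4737 -0.8192] F [-0.1734 -0.0819 -1.6297]
tip rel hole: depth 0.0305 upslope -0.0003 left 0.0003 F along: 1.2 rotfix deg [0.0382 0.0125 0.0223] q [-0.7333  0.3829 -0.0647 -0.6347 -1.2806 -0.865 ]
```

```bash
python3 -m handwheel '[{"delta_pos":[0.065,0.095,-0.164],"dr":[0,0,0]},{"delta_pos":[0,0,0],"dr":[0,0,0]},{"delta_pos":[0.022,0.032,-0.055],"dr":[0,0,0]},{"delta_pos":[0,0,0],"dr":[0,0,0]}]' >/dev/null; python3 st.py 1 | tail -1
python3 -m handwheel '[{"delta_pos":[0.022,0.032,-0.055],"dr":[0,0,0]},{"delta_pos":[0,0,0],"dr":[0,0,0]}]' >/dev/null; python3 st.py 1 | tail -1
```

```text
tip rel hole: depth 0.0381 upslope -0.0003 left -0.0000 F along: 1.8 rotfix deg [0.0625 0.0542 0.056 ] q [-0.7267  0.3872 -0.0732 -0.6389 -1.2659 -0.8619]
tip rel hole: depth 0.0402 upslope -0.0002 left 0.0001 F along: 1.5 rotfix deg [0.0556 0.0513 0.0516] q [-0.7249  0.3885 -0.0754 -0.64   -1.2622 -0.8611]
```

```bash
for i in 1; do python3 -m handwheel '[{"delta_pos":[0.011,0.016,-0.027],"dr":[0,0,0]},{"delta_pos":[0,0,0],"dr":[0,0,0]}]' >/dev/null; python3 st.py 1 | tail -1; done
python3 -m handwheel '[{"delta_pos":[0.011,0.016,-0.027],"dr":[0,0,0]},{"delta_pos":[0,0,0],"dr":[0,0,0]}]' >/dev/null; python3 st.py 1 | tail -1
```

```text
tip rel hole: depth 0.0408 upslope -0.0003 left -0.0002 F along: -1.7 rotfix deg [0.0884 0.0543 0.0663] q [-0.7242  0.3887 -0.0759 -0.6401 -1.2606 -0.8607]
tip rel hole: depth 0.0413 upslope -0.0005 left -0.0005 F along: -5.2 rotfix deg [0.127  0.0619 0.086 ] q [-0.7236  0.389  -0.0765 -0.6401 -1.2589 -0.8603]
```

```bash
python3 -m handwheel '[{"delta_pos":[0.011,0.016,-0.027],"dr":[0,0,0]},{"delta_pos":[0,0,0],"dr":[0,0,0]}]' >/dev/null; python3 st.py 1 | tail -1
python3 -m handwheel '[{"delta_pos":[0.011,0.016,-0.027],"dr":[0,0,0]},{"delta_pos":[0,0,0],"dr":[0,0,0]}]' >/dev/null; python3 st.py 1 | tail -1
```

```text
tip rel hole: depth 0.0422 upslope -0.0006 left -0.0006 F along: -6.8 rotfix deg [0.1407 0.0599 0.0902] q [-0.7228  0.3896 -0.0776 -0.6404 -1.2569 -0.86  ]
tip rel hole: depth 0.0436 upslope -0.0007 left -0.0004 F along: -5.2 rotfix deg [0.1235 0.052  0.0789] q [-0.7218  0.3906 -0.0791 -0.6412 -1.2548 -0.8596]
```

It gives at about 7 N, so this is the catch. Pressing on.

```bash
python3 -m handwheel '[{"delta_pos":[0.022,0.032,-0.055],"dr":[0,0,0]},{"delta_pos":[0,0,0],"dr":[0,0,0]}]' >/dev/null; python3 st.py 1 | tail -1
python3 -m handwheel '[{"delta_pos":[0.022,0.032,-0.055],"dr":[0,0,0]},{"delta_pos":[0,0,0],"dr":[0,0,0]}]' >/dev/null; python3 st.py 1 | tail -1; python3 - <<'E'
from h import *
f=shot('wrist'); cv2.imwrite('pics/w6.png',cv2.resize(f[150:300,240:440,::-1],None,fx=3,fy=3))
for q in('plate_top','well_rim'): print(mark_of('wrist',q)[:2])
E
```

```text
tip rel hole: depth 0.0466 upslope 0.0001 left 0.0001 F along: -3.2 rotfix deg [0.0295 0.064  0.0487] q [-0.7194  0.3925 -0.0818 -0.6437 -1.2513 -0.8588]
tip rel hole: depth 0.0484 upslope -0.0001 left -0.0001 F along: -3.3 rotfix deg [0.0595 0.0497 0.0522] q [-0.7177  0.3937 -0.0836 -0.6442 -1.2476 -0.8579]
[{'location': [395.1, 278.1], 'conf': 0.86}, {'location': [315.5, 243.3], 'conf': 0.51}]
[{'location': [394.7, 281.2], 'conf': 0.74}]
```

View pics/w6.png

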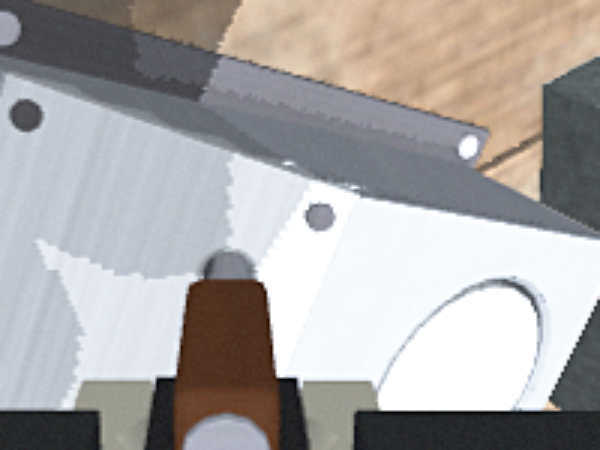

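The plate is up, flush with the rim, and the pin is at (316,240) in the left hole. Withdrawing along the axis, then back to the stand.

```bash
python3 -m handwheel '[{"delta_pos":[-0.21,-0.31,0.53],"dr":[0,0,0]},{"delta_pos":[-0.21,-0.31,0.53],"dr":[0,0,0]},{"delta_pos":[-0.21,-0.31,0.53],"dr":[0,0,0]},{"delta_pos":[-0.21,-0.31,0.53],"dr":[0,0,0]},{"delta_pos":[0,0,1],"dr":[0,0,0]},{"delta_pos":[0,0.5,1],"dr":[0,0,0]},{"delta_pos":[0.05,1,0.8],"dr":[0,0,0]},{"delta_pos":[0.05,1,0],"dr":[-5.9,4.1,0]},{"delta_pos":[0.05,1,0],"dr":[-5.9,4.1,0]},{"delta_pos":[0.05,1,0],"dr":[-5.9,4.1,0]}]'
python3 -m handwheel '[{"delta_pos":[0.05,1,0],"dr":[-5.9,4.1,0]},{"delta_pos":[0.05,1,0],"dr":[-5.9,4.1,0]},{"delta_pos":[0.05,1,0],"dr":[0,0,0]},{"delta_pos":[0.05,1,0],"dr":[0,0,0]},{"delta_pos":[0.05,1,0],"dr":[0,0,0]},{"delta_pos":[0.05,1,0],"dr":[0,0,0]},{"delta_pos":[0.05,1,0],"dr":[0,0,0]},{"delta_pos":[0.05,0.8,0],"dr":[0,0,0]},{"delta_pos":[0,0,0],"dr":[0,0,0]}]'
cat > go.py <<'E'
from h import *
from scipy.spatial.transform import Rotation as R
import sys,json
np.set_printoptions(precision=4,suppress=True)
t=np.array(json.loads(sys.argv[1])); st=get_state(); Rt=R.from_euler('xyz',[np.pi,0,t[3]])
print('delta units',(t[:3]-st['eef_pos'])/.03,'dr deg',np.degrees((Rt*R.from_euler('xyz',st['ee_rot']).inv()).as_rotvec()),'q',st['q'],'eef',st['eef_pos'])
E
python3 go.py '[0.4611,0.012,0.26,2.88]'
```

```text
t: 12.6
eef_pos: [0.4504, -0.2213, 0.268]
ee_rot: [2.92, 0.077, 2.867]
force: [0.8, 0.1, -1.7]
width: 0.0172
gripper_force: 49.9
t: 13.5
eef_pos: [0.4617, 0.0137, 0.2666]
ee_rot: [-3.133, -0.009, 2.879]
force: [-0.1, -0.4, -1.5]
width: 0.0174
gripper_force: 50.0
delta units [-0.0186 -0.0578 -0.2186] dr deg [ 0.3349 -0.6456  0.0692] q [ 0.4582 -0.026  -0.3416  0.0003 -1.2679 -2.2919] eef [0.4617 0.0137 0.2666]
```

```bash
python3 -m handwheel '[{"delta_pos":[-0.02,-0.06,-0.2],"dr":[0.33,-0.65,0.07]},{"delta_pos":[0,0,0],"dr":[0,0,0]},{"delta_pos":[0,0,0],"dr":[0,0,0]},{"delta_pos":[0,0,-0.7],"dr":[0,0,0]},{"delta_pos":[0,0,-0.7],"dr":[0,0,0]},{"delta_pos":[0,0,-0.7],"dr":[0,0,0]},{"delta_pos":[0,0,0],"dr":[0,0,0]}]'; python3 go.py '[0.4611,0.012,0.126,2.88]'
```

```text
t: 14.2
eef_pos: [0.4602, 0.0085, 0.196]
ee_rot: [-3.139, -0.002, 2.876]
force: [0.5, 1.0, -0.8]
width: 0.0173
gripper_force: 50.0
delta units [ 0.0312  0.1158 -2.3335] dr deg [ 0.0899 -0.1305  0.251 ] q [ 0.4488  0.0139 -0.4673  0.0005 -1.0923 -2.2858] eef [0.4602 0.0085 0.196 ]
```

```bash
python3 -m handwheel '[{"delta_pos":[0,0,-0.8],"dr":[0,0,0]},{"delta_pos":[0,0,-0.8],"dr":[0,0,0]},{"delta_pos":[0,0,-0.55],"dr":[0,0,0]},{"delta_pos":[0,0,0],"dr":[0,0,0]},{"delta_pos":[0,0,0],"dr":[0,0,0]}]'; python3 go.py '[0.4611,0.012,0.1248,2.88]'
```

```text
t: 14.7
eef_pos: [0.4622, 0.0093, 0.1349]
ee_rot: [-3.141, 0.002, 2.877]
force: [-0.5, 0.4, -1.2]
width: 0.0173
gripper_force: 50.0
delta units [-0.0368  0.0901 -0.3351] dr deg [0.0564 0.1214 0.1652] q [ 0.4496  0.0761 -0.5571  0.0022 -0.9361 -2.2862] eef [0.4622 0.0093 0.1349]
```

```bash
python3 -m handwheel '[{"delta_pos":[-0.03,0.08,-0.15],"dr":[0,0,0]},{"delta_pos":[0,0,-0.15],"dr":[0,0,0]},{"delta_pos":[0,0,0],"dr":[0,0,0]},{"delta_pos":[0,0,0],"dr":[0,0,0]}]'; python3 go.py '[0.4611,0.012,0.1248,2.88]'
python3 -m handwheel '[{"delta_pos":[0,0,0],"dr":[0,0,0]},{"delta_pos":[0,0,0],"dr":[0,0,0]},{"delta_pos":[0,0,0],"dr":[0,0,0]},{"delta_pos":[0,0,0],"dr":[0,0,0]},{"delta_pos":[0,0,0],"dr":[0,0,0]},{"delta_pos":[0,0,0],"dr":[0,0,0]}]' -1
```

```text
t: 15.1
eef_pos: [0.4609, 0.0118, 0.1251]
ee_rot: [-3.141, 0.002, 2.878]
force: [0.5, -0.7, -1.4]
width: 0.0177
gripper_force: 50.0
delta units [ 0.0057  0.0059 -0.0086] dr deg [0.0533 0.1166 0.1383] q [ 0.4563  0.0856 -0.5727  0.0022 -0.9111 -2.2924] eef [0.4609 0.0118 0.1251]
t: 15.7
eef_pos: [0.4609, 0.0118, 0.1249]
ee_rot: [-3.141, 0.002, 2.877]
force: [-0.0, 0.1, 0.0]
width: 0.06
gripper_force: 0.0
```

```bash
python3 -m handwheel '[{"delta_pos":[0,0,0],"dr":[0,0,0]},{"delta_pos":[0,0,1],"dr":[0,0,0]},{"delta_pos":[0,0,1],"dr":[0,0,0]},{"delta_pos":[0,0,1],"dr":[0,0,0]},{"delta_pos":[0,0,1],"dr":[0,0,0]},{"delta_pos":[0,0,1],"dr":[0,0,0]}]' -1
python3 -m handwheel '[{"delta_pos":[0.5,0.9,0.1],"dr":[0,0,7.5]},{"delta_pos":[0.5,0.9,0.1],"dr":[0,0,7.5]},{"delta_pos":[0.5,0.9,0.1],"dr":[0,0,7.5]},{"delta_pos":[0.5,0.9,0.1],"dr":[0,0,7.5]},{"delta_pos":[0.5,0.9,0.1],"dr":[0,0,7.5]},{"delta_pos":[0.5,0.9,0.1],"dr":[0,0,7.5]},{"delta_pos":[0.5,0.9,0.1],"dr":[0,0,7.5]},{"delta_pos":[0.5,0.9,0.1],"dr":[0,0,7.5]},{"delta_pos":[0.5,0.9,0.1],"dr":[0,0,7.5]},{"delta_pos":[0.3,0.9,0.1],"dr":[0,0,7.5]}]'
python3 -m handwheel '[{"delta_pos":[0,0,0],"dr":[0,0,0]},{"delta_pos":[0,0,0],"dr":[0,0,0]}]'
python3 - <<'E'
from h import *
np.set_printoptions(precision=4,suppress=True)
f=shot('wrist','w7.png'); print(get_state()['q'])
for m in mark_of('wrist','jar_mid')[:4]: print(m,atz('wrist',m['location'],.05))
hsv=cv2.cvtColor(f,cv2.COLOR_RGB2HSV); u0=proj('wrist',np.array([.605,.285,.1]));print(u0)
m=cv2.inRange(hsv,(0,150,80),(7,255,255))|cv2.inRange(hsv,(172,150,80),(180,255,255))
n,l,s,c=cv2.connectedComponentsWithStats(m)
for i in range(1,n):
    if s[i,4]>300: print(s[i],c[i],atz('wrist',c[i],.095))
for q in ('pin_handle','stand_top'):
    grab_frame('scene'); print(q,mark_of('scene',q)[:1])
E
```

```text
t: 16.3
eef_pos: [0.4606, 0.0117, 0.2761]
ee_rot: [-3.141, 0.002, 2.877]
force: [0.4, -0.4, 0.3]
width: 0.0874
gripper_force: 0.0
t: 17.3
eef_pos: [0.6056, 0.2829, 0.3043]
ee_rot: [-3.142, 0.001, -2.092]
force: [1.5, 0.9, 1.2]
width: 0.088
gripper_force: 0.0
t: 17.5
eef_pos: [0.6047, 0.2823, 0.3039]
ee_rot: [3.141, 0.001, -2.097]
force: [-0.8, -0.5, 0.4]
width: 0.0877
gripper_force: 0.0
[ 0.7274  0.3065  0.1371 -0.0003 -1.4004 -1.2546]
{'location': [359.9, 267.6], 'conf': 0.7} [0.6019 0.3991 0.05  ]
{'location': [387.5, 319.1], 'conf': 0.68} [0.6052 0.4918 0.05  ]
[317.0163 207.4625]
[288 175  55  55 658] [314.1398 198.421 ] [0.6031 0.275  0.095 ]
[295 185  40  39 957] [313.3511 203.2079] [0.6067 0.2795 0.095 ]
pin_handle [{'location': [359.0, 235.4], 'conf': 0.58}]
stand_top [{'location': [360.0, 244.1], 'conf': 0.86}]
```

View pics/w7.png

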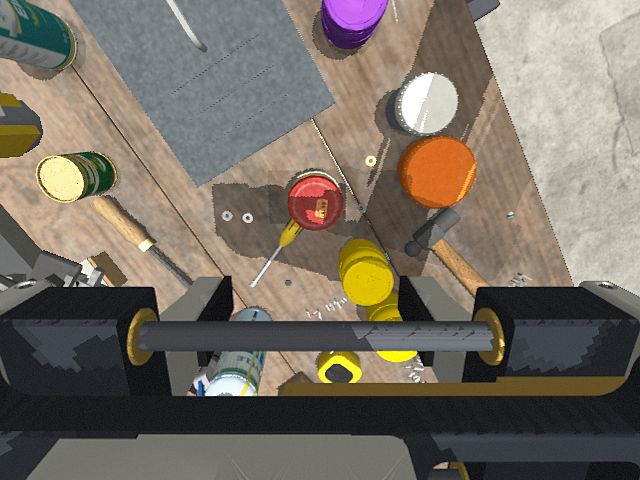

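The picture shows the red lid centred at (315,202) between the fingers, with the yellow jars at (367,280) and (393,330), the orange pot at (437,172) and the beaker at (427,104). All clear of the finger line, so I'll descend and grip.

```bash
python3 -m handwheel '[{"delta_pos":[0,-0.08,-1],"dr":[0,0,0]},{"delta_pos":[0,0,-1],"dr":[0,0,0]},{"delta_pos":[0,0,-1],"dr":[0,0,0]},{"delta_pos":[0,0,-1],"dr":[0,0,0]},{"delta_pos":[0,0,-1],"dr":[0,0,0]},{"delta_pos":[0,0,-1],"dr":[0,0,0]},{"delta_pos":[0,0,-1],"dr":[0,0,0]},{"delta_pos":[0,0,-0.9],"dr":[0,0,0]},{"delta_pos":[0,0,0],"dr":[0,0,0]}]'
python3 -m handwheel '[{"delta_pos":[0,0,0],"dr":[0,0,0]},{"delta_pos":[0,0,0],"dr":[0,0,0]},{"delta_pos":[0,0,0],"dr":[0,0,0]},{"delta_pos":[0,0,0],"dr":[0,0,0]},{"delta_pos":[0,0,0],"dr":[0,0,0]},{"delta_pos":[0,0,0],"dr":[0,0,0]}]' 1 45
python3 -m handwheel '[{"delta_pos":[0,0,0.3],"dr":[0,0,0]},{"delta_pos":[0,0,1],"dr":[0,0,0]},{"delta_pos":[0,0,1],"dr":[0,0,0]},{"delta_pos":[0,0,1],"dr":[0,0,0]},{"delta_pos":[0,0,1],"dr":[0,0,0]},{"delta_pos":[0,0,1],"dr":[0,0,0]},{"delta_pos":[0,0,0.7],"dr":[0,0,0]}]'
python3 go.py '[0.5656,-0.2217,0.22,-2.097]'
```

```text
t: 18.7
eef_pos: [0.6025, 0.2774, 0.0641]
ee_rot: [3.139, -0.004, -2.098]
force: [-0.5, -1.8, -0.5]
width: 0.0875
gripper_force: 0.0
t: 19.3
eef_pos: [0.6055, 0.2801, 0.0695]
ee_rot: [-3.14, 0.004, -2.096]
force: [-1.6, 1.2, 7.6]
width: 0.064
gripper_force: 45.0
t: 20.0
eef_pos: [0.6049, 0.2793, 0.2504]
ee_rot: [-3.141, 0.003, -2.097]
force: [0.2, 0.8, -2.4]
width: 0.0636
gripper_force: 45.0
delta units [ -1.3111 -16.7003  -1.0145] dr deg [-0.1436  0.1484 -0.0024] q [ 0.7244  0.3238  0.0421 -0.0002 -1.2856 -1.2506] eef [0.6049 0.2793 0.2504]
```

```bash
python3 -m handwheel '[{"delta_pos":[-0.08,-0.7,0],"dr":[0,0,0]},{"delta_pos":[-0.08,-1,0],"dr":[0,0,0]},{"delta_pos":[-0.08,-1,0],"dr":[0,0,0]},{"delta_pos":[-0.08,-1,0],"dr":[0,0,0]},{"delta_pos":[-0.08,-1,0],"dr":[0,0,0]},{"delta_pos":[-0.08,-1,0],"dr":[0,0,0]},{"delta_pos":[-0.08,-1,0],"dr":[0,0,0]},{"delta_pos":[-0.08,-1,0],"dr":[0,0,0]},{"delta_pos":[-0.08,-1,0],"dr":[0,0,0]},{"delta_pos":[-0.08,-1,0],"dr":[0,0,0]}]' >/dev/null
python3 -m handwheel '[{"delta_pos":[-0.08,-1,0],"dr":[0,0,0]},{"delta_pos":[-0.08,-1,0],"dr":[0,0,0]},{"delta_pos":[-0.08,-1,-0.3],"dr":[0,0,0]},{"delta_pos":[-0.08,-1,-0.3],"dr":[0,0,0]},{"delta_pos":[-0.08,-1,-0.4],"dr":[0,0,0]},{"delta_pos":[-0.08,-1,0],"dr":[0,0,0]},{"delta_pos":[-0.03,-0.8,0],"dr":[0,0,0]},{"delta_pos":[0,0,0],"dr":[0,0,0]},{"delta_pos":[0,0,0],"dr":[0,0,0]},{"delta_pos":[0,0,0],"dr":[0,0,0]}]'
python3 go.py '[0.5656,-0.2217,0.155,-2.097]'
python3 - <<'E'
from h import *
f=shot('wrist','w8.png')
for p in ([.5656,-.2217,.077],[.4922,-.2866,.0635],[.5319,-.3137,.0635]): print(proj('wrist',np.array(p)))
for q in('hole_left','hole_right'): print(q,mark_of('wrist',q)[:2])
E
```

```text
t: 22.0
eef_pos: [0.565, -0.2152, 0.2175]
ee_rot: [3.141, 0.002, -2.097]
force: [-0.0, 0.2, -1.9]
width: 0.0634
gripper_force: 45.0
delta units [ 0.0197 -0.2166 -2.0839] dr deg [-0.1108  0.0337 -0.0059] q [-0.0424  0.2423 -0.145  -0.0021 -1.183  -0.4829] eef [ 0.565  -0.2152  0.2175]
[311.94760174 213.10850046]
[345.4658544  111.24677212]
[293.25037149 107.12657859]
hole_left []
hole_right [{'location': [289.9, 109.0], 'conf': 0.89}]
```

View pics/w8.png

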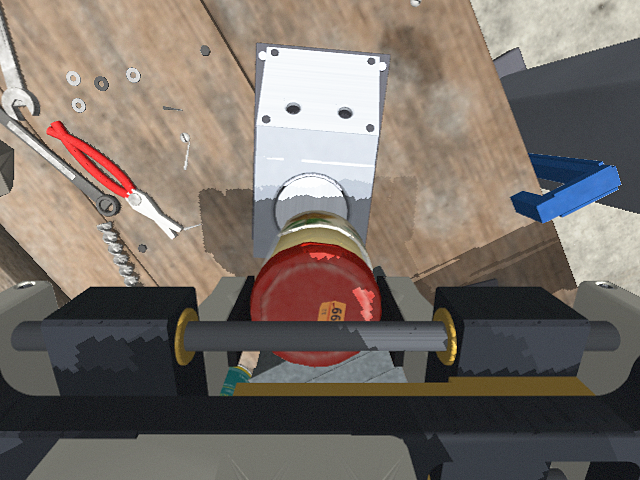

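The picture shows the holes at (345,112) and (293,108), within a pixel or two of prediction. The lid is centred at (316,304) in the grip. I'll check how centred the jar is relative to the TCP.

```bash
python3 - <<'E'
from h import *
e=get_state()['eef_pos']; print(e, atz('wrist',(316,304.5),e[2]+.031)-e)
E
python3 -m handwheel '[{"delta_pos":[0.02,-0.22,-0.9],"dr":[-0.1,0,0]},{"delta_pos":[0,0,-0.9],"dr":[0,0,0]},{"delta_pos":[0,0,0],"dr":[0,0,0]},{"delta_pos":[0,0,0],"dr":[0,0,0]}]'; python3 go.py '[0.5656,-0.2217,0.1455,-2.097]'
```

```text
[ 0.56553837 -0.214807    0.21789072] [-0.00176422 -0.00348978  0.031     ]
t: 22.55
eef_pos: [0.5663, -0.2219, 0.1643]
ee_rot: [-3.141, -0.0, -2.096]
force: [-0.0, 0.3, -1.9]
width: 0.0633
gripper_force: 45.0
delta units [-0.0239  0.0073 -0.625 ] dr deg [ 0.0377  0.0317 -0.0681] q [-0.0522  0.2862 -0.2131  0.0007 -1.0709 -0.4731] eef [ 0.5663 -0.2219  0.1643]
```

```bash
python3 -m handwheel '[{"delta_pos":[0.03,0.09,-0.2],"dr":[0,0,0]},{"delta_pos":[0,0,-0.2],"dr":[0,0,0]},{"delta_pos":[0,0,-0.2],"dr":[0,0,0]},{"delta_pos":[0,0,0],"dr":[0,0,0]}]'
python3 -m handwheel '[{"delta_pos":[0,0,-0.15],"dr":[0,0,0]},{"delta_pos":[0,0,-0.15],"dr":[0,0,0]},{"delta_pos":[0,0,0],"dr":[0,0,0]}]'
```

```text
t: 22.95
eef_pos: [0.5673, -0.2196, 0.1458]
ee_rot: [-3.14, 0.0, -2.097]
force: [0.7, 0.6, -2.0]
width: 0.0636
gripper_force: 45.0
t: 23.25
eef_pos: [0.5674, -0.2197, 0.1369]
ee_rot: [-3.14, 0.001, -2.097]
force: [-0.7, 0.5, 4.1]
width: 0.0634
gripper_force: 45.0
```

```bash
python3 -m handwheel '[{"delta_pos":[0,0,-0.15],"dr":[0,0,0]},{"delta_pos":[0,0,-0.15],"dr":[0,0,0]},{"delta_pos":[0,0,0],"dr":[0,0,0]}]'
python3 -m handwheel '[{"delta_pos":[0,0,-0.15],"dr":[0,0,0]},{"delta_pos":[0,0,-0.15],"dr":[0,0,0]},{"delta_pos":[0,0,0],"dr":[0,0,0]}]'
python3 -m handwheel '[{"delta_pos":[0,0,-0.08],"dr":[0,0,0]},{"delta_pos":[0,0,0],"dr":[0,0,0]}]'
```

```text
t: 23.55
eef_pos: [0.5674, -0.2197, 0.1282]
ee_rot: [-3.14, 0.0, -2.097]
force: [-2.8, 0.3, 5.0]
width: 0.0639
gripper_force: 45.0
t: 23.85
eef_pos: [0.5674, -0.2197, 0.1192]
ee_rot: [-3.14, 0.0, -2.097]
force: [-1.2, 0.4, 6.1]
width: 0.0636
gripper_force: 45.0
t: 24.05
eef_pos: [0.5674, -0.2197, 0.1171]
ee_rot: [-3.139, 0.001, -2.097]
force: [-2.3, 0.1, 6.4]
width: 0.0636
gripper_force: 45.0
```

Continue in 1–1.5 mm steps until the catch and stop are felt.

```bash
python3 -m handwheel '[{"delta_pos":[0,0,-0.05],"dr":[0,0,0]},{"delta_pos":[0,0,0],"dr":[0,0,0]}]' | grep -E 'eef|^force'
python3 -m handwheel '[{"delta_pos":[0,0,-0.05],"dr":[0,0,0]},{"delta_pos":[0,0,0],"dr":[0,0,0]}]'| grep -E 'eef|^force'
python3 -m handwheel '[{"delta_pos":[0,0,-0.05],"dr":[0,0,0]},{"delta_pos":[0,0,0],"dr":[0,0,0]}]'| grep -E 'eef|^force'
```

```text
eef_pos: [0.5674, -0.2197, 0.1157]
force: [-3.3, 0.2, 5.7]
eef_pos: [0.5674, -0.2198, 0.1153]
force: [-4.7, 2.3, 14.1]
eef_pos: [0.5676, -0.2199, 0.1152]
force: [-7.6, 3.7, 22.8]
```

```bash
python3 -m handwheel '[{"delta_pos":[0,0,0.09],"dr":[0,0,0]},{"delta_pos":[0,0,0.1],"dr":[0,0,0]},{"delta_pos":[0,0,0],"dr":[0,0,0]}]' | grep -E 'eef|^force'
python3 -m handwheel '[{"delta_pos":[0,0,0.06],"dr":[0,0,0]},{"delta_pos":[0,0,0],"dr":[0,0,0]}]' | grep -E 'eef|^force'
```

```text
eef_pos: [0.5674, -0.2197, 0.1189]
force: [-2.0, -0.3, 7.0]
eef_pos: [0.5674, -0.2196, 0.1198]
force: [-1.2, 0.2, 3.8]
```

```bash
python3 -m handwheel '[{"delta_pos":[0,0,0.06],"dr":[0,0,0]},{"delta_pos":[0,0,0],"dr":[0,0,0]}]' | grep -E 'eef|^force'
```

```text
eef_pos: [0.5666, -0.2193, 0.1206]
force: [0.3, 0.2, -2.1]
```

The plate is latched, since the spring force is gone and only the jar's weight is felt. Lower a millimetre, release, retreat.

```bash
python3 -m handwheel '[{"delta_pos":[0,0,-0.03],"dr":[0,0,0]},{"delta_pos":[0,0,0],"dr":[0,0,0]}]' | grep -E 'eef|^force'
python3 -m handwheel '[{"delta_pos":[0,0,0],"dr":[0,0,0]},{"delta_pos":[0,0,0],"dr":[0,0,0]},{"delta_pos":[0,0,0],"dr":[0,0,0]},{"delta_pos":[0,0,0],"dr":[0,0,0]},{"delta_pos":[0,0,0],"dr":[0,0,0]},{"delta_pos":[0,0,0],"dr":[0,0,0]},{"delta_pos":[0,0,0],"dr":[0,0,0]},{"delta_pos":[0,0,0],"dr":[0,0,0]}]' -1
python3 -m handwheel '[{"delta_pos":[0,0,0.5],"dr":[0,0,0]},{"delta_pos":[0,0,1],"dr":[0,0,0]},{"delta_pos":[0,0,1],"dr":[0,0,0]},{"delta_pos":[0,0,1],"dr":[0,0,0]},{"delta_pos":[0,0,1],"dr":[0,0,0]},{"delta_pos":[0,0,1],"dr":[0,0,0]},{"delta_pos":[0.5,1,0],"dr":[0,0,0]},{"delta_pos":[0.5,1,0],"dr":[0,0,0]},{"delta_pos":[0,0,0],"dr":[0,0,0]}]'
python3 - <<'E'
from h import *
np.set_printoptions(precision=4,suppress=True)
f=shot('wrist'); g=shot('scene')
R={}
for q,z in [('jar_mid',.1),('pin_handle',.118),('stand_top',.088)]:
    for cam in('wrist','scene'):
        if cam=='wrist': grab_frame(cam)
        print(q,cam,[(m['conf'],atz(cam,m['location'],z)) for m in mark_of(cam,q)[:5]])
cv2.imwrite('pics/w9.png',np.hstack([cv2.resize(f,(400,300)),cv2.resize(g[130:310,300:540],(400,300))])[:,:,::-1])
E
```

```text
eef_pos: [0.5666, -0.2194, 0.1201]
force: [-0.7, 1.1, 0.7]
t: 26.35
eef_pos: [0.5671, -0.2195, 0.1204]
ee_rot: [-3.14, 0.001, -2.097]
force: [-0.5, 0.1, -0.2]
width: 0.0874
gripper_force: 0.0
t: 27.25
eef_pos: [0.5983, -0.1569, 0.2853]
ee_rot: [-3.14, 0.001, -2.095]
force: [-0.2, 0.0, -1.0]
width: 0.0878
gripper_force: 0.0
jar_mid wrist []
jar_mid scene [(0.71, array([0.5696, 0.4098, 0.1   ])), (0.69, array([ 0.5757, -0.2205,  0.1   ])), (0.56, array([0.5556, 0.5078, 0.1   ])), (0.56, array([0.4277, 0.1506, 0.1   ]))]
pin_handle wrist [(0.82, array([0.4596, 0.0079, 0.118 ]))]
pin_handle scene [(0.58, array([0.4668, 0.0201, 0.118 ]))]
stand_top wrist [(0.87, array([0.4602, 0.0095, 0.088 ]))]
stand_top scene []
```

View pics/w9.png

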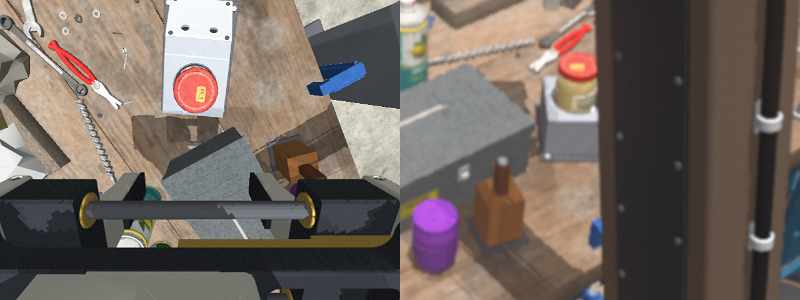

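The picture shows the jar upright in the well, low down, with its lid at (196,88) in the left half. The pin stands in its stand at (502,175) in the right half, and the gripper is clear.

```bash
python3 -c "
from station import *
print(job_done())"
```

```text
the job is handed in; nothing more can be done
None
```

I handed the job in at about 27 s: the catch was behind the left hole and gave at about 7 N, and the plate sprang up. The pin is back in its stand, the red-lid jar is pressed down with the plate latched, and the adjuster, beaker and orange pot were not touched; no verdict came back.

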